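# Tap a bearing cup square into its sloping tube

## Task

Pull the blue drop-front flap of the bearing unit forward and down to open it fully. Then tap the brass bearing cup home with the shut fingertips, alternately on opposite sides of its rim and only one side at a time, so that it goes in without cocking, until its shoulder sits evenly on the end of the tube all round. Finally push the flap back up until it is closed, and leave the small things on the table alone.

Things in the scene. Friction and masses are not known exactly. Their poses are not given: they have to be found in the camera images.
- bore (a point): Fixed aluminium bearing tube, 60 mm outside diameter, on the grey unit. Origin: centre of its open upper end, 70 mm above the table. z points out of the tube along its axis, which leans 25 degrees from vertical towards the unit's front (the flap's hinge side, towards the robot); y is level, to the unit's left; x points up the slope to the back.
- unit: Grey base of the bearing unit, fixed to the table but placed anew each time: 170 x 176 mm plate, 10 mm thick; side cheeks 164 mm apart at mid-thickness, 66 mm high, each with a sloping edge bar up to 115 mm under the closed flap. Origin: on the table under the middle; x to its back, y to its left (level, along y of bore), z up.
- cup: Brass bearing cup started in the tube: rim 60 mm wide, 14 mm high above the shoulder; 47 mm spigot already in the bore. Origin: centre of the shoulder (underside of the rim); z its axis, out of the bore. Home and square its origin is that of bore; at the start it stands 11 to 12 mm out and leans up to 2 degrees. It slides in and leans, but cannot turn or come out; friction holds it where it is left.
- rim_low (a point): Lower front quarter of the cup's brass rim (flat-topped ring, 60 mm outside, 36 mm inside). Origin: on the flat top, 24 mm from the cup's axis, on the lower (-x of the bore, nearest the flap) side; axes as cup. The place to tap on this side. With the cup home and square it lies 14 mm along z above bore's origin. It starts to move at about 4 N and takes about 10 N at 20 mm/s.
- rim_high (a point): Upper back quarter of the cup's brass rim (flat-topped ring, 60 mm outside, 36 mm inside). Origin: on the flat top, 24 mm from the cup's axis, on the upper (+x of the bore) side; axes as cup. The place to tap on this side. With the cup home and square it lies 14 mm along z above bore's origin. Pushed on one side, that side sinks, the middle about 2/3 as far.
- rim_left (a point): Left quarter of the cup's brass rim (flat-topped ring, 60 mm outside, 36 mm inside). Origin: on the flat top, 24 mm from the cup's axis, on the left (+y of the bore) side; axes as cup. The place to tap on this side. With the cup home and square it lies 14 mm along z above bore's origin. One side 1 mm down leans the cup about 1 degree; 7.5 degrees is cocked.
- rim_right (a point): Right quarter of the cup's brass rim (flat-topped ring, 60 mm outside, 36 mm inside). Origin: on the flat top, 24 mm from the cup's axis, on the right (-y of the bore) side; axes as cup. The place to tap on this side. With the cup home and square it lies 14 mm along z above bore's origin. At home the shoulder stops hard on the tube's end.
- flap (a joint): Blue flap hinged along its bottom edge at the unit's front. 0 = closed, leaning 40 degrees back from vertical over the cup (some 10 mm clear of it); 0.70 rad = upright; 1.3 rad = fully open (stop), leaning 34 degrees to the front. Starts closed or up to 0.15 ajar. Its stiff hinge (about 1 N at the top) holds it where it is left. Open it beyond 1.1 to work on the cup.
- flap_edge (a point): Middle of the flap's top edge, 160 mm from the hinge axis (closed: 153 mm above the table), on a tab 60 mm wide with a black bead 10 mm thick, standing 30 mm above the 152 mm wide, 6 mm thick panel. Behind the closed tab shut fingertips can be lowered to 125 mm above the table to pull it forward; it may be pinched too.
- flap_hinge (a point): Middle of the flap's hinge axis, 30 mm above the table at the front of the unit; the axis is level, along y of bore.
- vial_center (a point): Centre of a small glass vial with black cap, 22 mm across, 52 mm high, standing loose: leave it alone.
- cap_center (a point): Centre of a black lens cap, 48 mm across, 20 mm high, lying loose: leave it alone.
- spacer_center (a point): Centre of a loose aluminium block 34 x 26 x 20 mm: leave it alone.

How it is judged:
On the way, in this order (a step that is already met when the one before it is completed fails the run):
1. the flap is pulled down open (beyond 1.0 rad) (value of joint flap above 1 rad), for 0.2 s.
2. with the flap open, the cup is tapped home: shoulder within 2 mm of the tube end and square within 0.05 rad (2.9 degrees) (z of cup in the frame of bore below 0.002 m and angle between the z axis of cup and the z axis of bore, either way round below 0.05 rad and value of joint flap above 0.9 rad), for 0.2 s.
3. the flap is pushed up closed (within 0.1 rad) (value of joint flap below 0.1 rad), for 0.2 s.
At the end, for the whole second after the job is handed in: The cup's shoulder is within 2 mm of the tube's end and the cup is square to it within 0.05 rad (2.9 degrees); the flap is closed within 0.1 rad and at rest (z of cup in the frame of bore below 0.002 m and angle between the z axis of cup and the z axis of bore, either way round below 0.05 rad and value of joint flap below 0.1 rad and velocity of joint flap below 0.05 rad/s); the robot touches nothing.
It fails at once if the cup cocks: it leans more than 0.13 rad (7.5 degrees) from the bore's axis (angle between the z axis of cup and the z axis of bore, either way round above 0.13 rad).
It fails at once if the fingers press on or grip opposite sides of the rim at once ((contact force between the fingers and cup_c0 above 1 N and contact force between the fingers and cup_c1 above 1 N) or (contact force between the fingers and cup_c2 above 1 N and contact force between the fingers and cup_c3 above 1 N)).
It fails at once if the vial, the lens cap or the aluminium block is shifted by more than 30 mm (distance of any of vial_center, cap_center, spacer_center from where it was at the start of the episode above 0.03 m).
It also fails if it takes over 61 s, if anything falls off the work surface, if the arm or the gripper's body presses on something with over 40 N, if the wrist force passes 120 N, or if a joint passes its speed limit or range.

## Robot

A 7-joint arm with a two-finger parallel gripper is mounted at the origin on a cart in front of the work surface, level with it; the furniture and walls round the work are solid. World frame = base frame: x ahead of the robot, y to its left, z up, the work surface at z = 0. Lengths are in m, angles in rad, forces in N, time in s.
With the tool pointing down it reaches from about 0.425 to 0.8 m from the base axis. Payload 8.3 kg.
Tool frame: the origin (TCP) lies at the centre of the arm's flange, where the gripper is bolted on; the fingertips stand 173 mm ahead of it and the grasp point (between the pads) lies 155 mm ahead of it (r.grip_point_offset is the distance from the TCP to the grasp point, in m); z points along the fingers, y is the line along which they close (so a half turn about z gives the same grasp; the last joint's range is limited). The gripper opens to 85 mm and grips with 20 to 120 N. Pads are 22 mm wide; open, the fingers measure 114 mm over their backs; the gripper's body (76 mm by 85 mm) begins 54 mm behind the grasp point. The pads swing forward as they close: fully open they stand 13 mm farther back than shut.
Start: joints at [-1.391, 0.383, 0.016, 1.37, -0.006, 1.388, -0.046], TCP at [0.15, 0.607, 0.405] pointing down, gripper open.
Joint ranges: [-2.95, 2.95], [-0.25, 2.06], [-1.52, 1.56], [0.18, 2.33], [-1.44, 4.58], [0.02, 2.06], [-3.01, 3.01]. Speed limits (rad/s): [2.39, 2.39, 3.01, 3.01, 3.14, 3.14, 3.14].

## Interface

Orientations are given as a unit quaternion [x, y, z, w].
In Python, from bench import r gives the robot as it stands.
- The arm moves only by the tool step_arm, never from a script. Its argument "rows" is a list that holds one entry, the list of rows, each a list of 4 numbers: the shift along the tool's x, y, z in mm, then the turn about the tool's z in rad. A call has 1 to 10 rows; each row is the pose to reach, as a shift and turn from the pose commanded when the call began, along the tool's axes at that moment; what a row does not reach only later rows make up. A row lasts 1/10 s, in which the tool goes at most 50 mm and 8.59 degrees, less where a joint would pass 70% of its speed; a pose out of reach is approached as far as the arm can. A call with a gripper value outside its range is refused whole. "gripper" is the gripper's target within -1 to 1 (fully open at 1, half-way at 0, shut at -1), set as the call begins (left out, the last holds). The fingers move at their own pace and stop on an object; "newtons" is the grip in N (left out, the last holds). Time passes only in rows, so rows that repeat a pose let the fingers close. It gives the time, the measured TCP pose, the force, the opening and the grip force at its end, in the units of the state.
- r.get_state(): the state, without advancing time (a new reading comes with each control period).
- r.get_image(name): name is "scene" or "top"; returns (picture, depth): 384x512x3 uint8, red, green, blue; 384x512 float32, m along the optical axis (not along the pixel's ray), 0 where there is no reading.
- r.camera_params(name): a dict with "fx", "fy", "cx", "cy" (pixels), "extrinsics" (4x4, takes a point from world to camera coordinates). Camera axes: x right, y down, z forward; pixel columns grow to the right and rows downward; lengths in m; the calibration is good to about 2 mm. A picture is of the moment at which its call begins. camera_params takes no time and is no camera call.
- r.job_done(): hands the job in; it is judged then, once.
The state is a dict: "time": time; "q": joint angles; "dq": joint speeds; "tau": joint torques, N m; "position": TCP position; "tcp_rot": TCP orientation; "force": force on the tool from outside, world axes, zero at the start; "moment": the same for the moment, N m; "width": finger opening in m; "grasp_force": force on a finger pad.
Only numpy, scipy, OpenCV 4.12 (cv2) and the standard library are available. Lean on these libraries where they do the work, as an engineer would, in place of code of your own. Each camera call takes 0.05 s, during which the arm holds its last target. There are 200 camera calls.

## Working session

There is one attempt and no reset: what is moved stays moved. The work goes in short steps, Python scripts to look and compute and a tool call to move; the robot and the scene stay as the last step left them, time stands still between calls to the robot, and variables do not carry over. Pictures are saved under pics/ and viewed, at most 10 in all, crops included, and the job is handed in when it is done.

Besides the shell and the picture viewer there is one more tool, called after "Emit:" as a command line: name --argument value ..., lists and objects as JSON in quotes. step_arm: Moves the arm, as the interface text tells. Its arguments: {"type":"object","properties":{"rows":{"type":"array"},"gripper":{"type":"number"},"newtons":{"type":"number"}},"required":["rows"]}

```bash
mkdir -p pics; cat > h.py <<'E'
from bench import r
import numpy as np, cv2
from scipy.spatial.transform import Rotation as R
def snap(n):
    im,d=r.get_image(n); np.savez(f'/tmp/{n}.npz',im=im,d=d); return im,d
def load(n):
    z=np.load(f'/tmp/{n}.npz'); return z['im'],z['d']
def world(n,d):
    c=r.camera_params(n); v,u=np.mgrid[:d.shape[0],:d.shape[1]]
    P=np.stack([(u-c['cx'])/c['fx']*d,(v-c['cy'])/c['fy']*d,d],-1)
    E=np.array(c['extrinsics']); return (P-E[:3,3])@E[:3,:3]
def proj(n,p):
    c=r.camera_params(n);E=np.array(c['extrinsics']); q=E[:3,:3]@np.asarray(p)+E[:3,3]
    return c['cx']+c['fx']*q[0]/q[2], c['cy']+c['fy']*q[1]/q[2]
def save(im,f): cv2.imwrite(f,im[...,::-1])
E
python3 - <<'E'
from h import *
for n in("scene","top"):
    im,d=snap(n); W=world(n,d)
    hsv=cv2.cvtColor(im,cv2.COLOR_RGB2HSV)
    m=(hsv[...,0]>95)&(hsv[...,0]<130)&(hsv[...,1]>120)&(d>0)
    p=W[m]; print(n,m.sum(),p.min(0),p.max(0),np.median(p,0) )
    E=np.array(r.camera_params(n)['extrinsics']); print('cam',-E[:3,:3].T@E[:3,3])
    save(im,f'pics/{n}0.png')
a=cv2.imread('pics/scene0.png');b=cv2.imread('pics/top0.png')
s=r.get_state();print(s['position'],s['tcp_rot'],s['time'],s['width'])
E
```

```text
scene 15634 [ 0.04889495 -0.19097043 -0.90803717] [1.39166518 1.85838155 0.5263184 ] [0.59443337 0.59530069 0.22595514]
cam [ 0.10316995 -0.37768874  0.52896829]
top 4408 [ 0.17019763 -0.18979204 -0.8540601 ] [1.02283757 0.84272453 0.42300716] [0.57885836 0.32305893 0.09497589]
cam [0.36568309 0.23678241 0.96195698]
[0.15019596 0.60653733 0.40376559] [ 1.21070732e-01  9.92643487e-01 -8.83956788e-04 -6.97949892e-05] 0.1 0.08544979363897379
```

View pics/scene0.png

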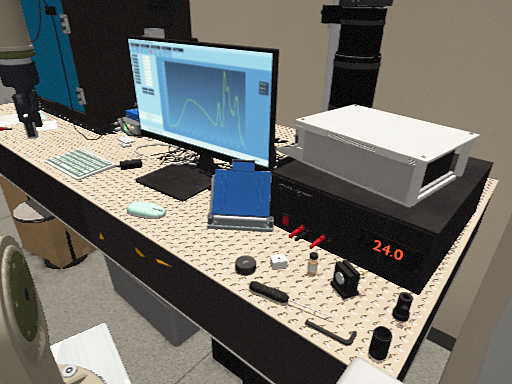

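View pics/top0.png

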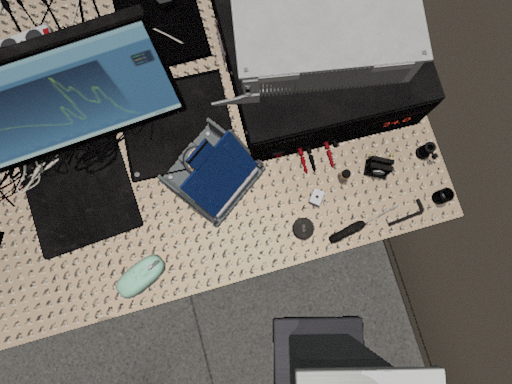

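The scene view shows the blue flap at about (240,195) with its tab at (243,166). In the top view the flap is at about (222,172) with its tab edge near (197,155). The loose vial, lens cap and block lie to the right, at (345,176), (303,229) and (316,197) in the top view. Next I fit the flap and the unit.

```bash
python3 - <<'E'
from h import *
allp=[]
for n in("scene","top"):
    im,d=load(n); W=world(n,d)
    hsv=cv2.cvtColor(im,cv2.COLOR_RGB2HSV)
    m=(hsv[...,0]>100)&(hsv[...,0]<130)&(hsv[...,1]>150)&(d>0)
    u0,u1,v0,v1=(205,276,160,222) if n=="scene" else (175,268,120,215)
    k=np.zeros_like(m);k[v0:v1,u0:u1]=1; m&=k
    m=cv2.erode(m.astype(np.uint8),np.ones((3,3)))>0
    p=W[m];c=np.median(p,0)
    for i in range(5):
        q=p if i==0 else p[abs((p-c)@nn)<.004]
        c=q.mean(0); nn=np.linalg.svd(q-c,full_matrices=0)[2][2]; nn*=np.sign(nn[2])
    q=p[abs((p-c)@nn)<.004]
    print(n,len(p),len(q),'c',c.round(4),'n',nn.round(4),'tilt',np.degrees(np.arccos(nn[2])),'yaw',np.degrees(np.arctan2(-nn[1],-nn[0])))
    h=np.array([-nn[1],nn[0],0]);h/=np.linalg.norm(h); up=np.cross(nn,h)
    if up[2]<0: up=-up
    t=(q-c)@h; s=(q-c)@up
    print('along hinge',np.percentile(t,[0,1,50,99,100]).round(4),'up',np.percentile(s,[0,1,50,99,100]).round(4),'h',h.round(3),'up',up.round(3))
    print('z',np.percentile(q[:,2],[0,1,99,100]))
    # table check
    z=W[...,2];print('table',np.median(z[(abs(z)<.02)&(d>0)]))
    s_=5
im,d=load("top"); a=cv2.resize(im[105:235,145:275],None,fx=6,fy=6,interpolation=cv2.INTER_CUBIC)[:600]
im2,d2=load("scene"); b=cv2.resize(im2[140:240,190:290],None,fx=6,fy=6,interpolation=cv2.INTER_CUBIC)
a=cv2.resize(im[110:230,150:270],(400,400),interpolation=cv2.INTER_CUBIC);b=cv2.resize(b,(400,400))
save(np.hstack([a,b]),'pics/crop1.png')
E
```

```text
scene 2411 2369 c [0.5606 0.312  0.0902] n [-0.5059 -0.6105  0.6094] tilt 52.45356980850319 yaw 50.353750052180466
along hinge [-0.0729 -0.0706  0.0004  0.071   0.0732] up [-0.062  -0.0602 -0.0005  0.0733  0.0772] h [ 0.77  -0.638  0.   ] up [0.389 0.469 0.793]
z [0.03975005 0.04218216 0.14878173 0.1516851 ]
table 0.001124549622619268
top 2548 2542 c [0.5626 0.3134 0.094 ] n [-0.5073 -0.6113  0.6074] tilt 52.59975955018571 yaw 50.31191692834915
along hinge [-0.0722 -0.0705 -0.001   0.0697  0.0723] up [-0.0631 -0.0609 -0.0012  0.0689  0.0745] h [ 0.77  -0.639  0.   ] up [0.388 0.467 0.794]
z [0.042375   0.04499531 0.14914281 0.15460886]
table 0.0006344453594445045
```

View pics/crop1.png

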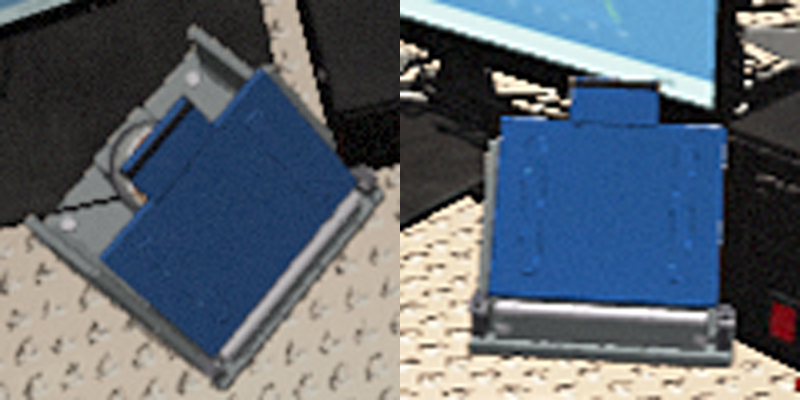

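The crops show the flap nearly closed: the tab's black bead is at (160,140) in the left crop and the cup is visible behind it at (128,165). The fit gives a 37.5° lean (joint about 0.04), unit yaw 50.3°, hinge at about (0.534, 0.279) and edge at about (0.596, 0.354, 0.157). Before moving I check the obstacles around the path.

```bash
python3 - <<'E'
from h import *
# height map from both cameras, 5cm grid
G={}
for n in("scene","top"):
    im,d=load(n);W=world(n,d)[d>0]
    W=W[(W[:,2]>-.05)&(W[:,2]<.8)&(W[:,0]>0)&(W[:,0]<1)&(W[:,1]>-.2)&(W[:,1]<.9)]
    for p in W:
        k=(int(p[0]//.05),int(p[1]//.05));G[k]=max(G.get(k,-1),p[2])
print('rows x 0..0.95, cols y .85..-.2 (cm)')
print('      '+' '.join(f'{j*5:4d}' for j in range(17,-4,-1)))
for i in range(20): print(f'{i*5:4d}: '+' '.join(f'{100*G[(i,j)]:4.0f}' if (i,j) in G else '   .' for j in range(17,-4,-1)))
E
```

```text
rows x 0..0.95, cols y .85..-.2 (cm)
        85   80   75   70   65   60   55   50   45   40   35   30   25   20   15   10    5    0   -5  -10  -15
   0:    .    .    .    .    .    .    .    .    .    .    .    .    .    .    .    .    .    .    .   28    .
   5:    .    .    .    .    .    .    .    .    .    .    .    .    .    .    0    0   27   32   32   30    .
  10:    .    .    .    .    .   38   51   35    .    .    .    .    .    .    0    0    1    2    0    0    0
  15:    0    0    .    .   34   53   53    .    .    .    .    .    .    .   -0   -0    0   -0    0    0    0
  20:    1    1    0    0    0    0    .    .    .    .    .    .    .    .    .    .    .    .    .    .    .
  25:    1    1    0    0    0    0    0    0    0    0    .    .    .    .    .    .    .    .    .    .    .
  30:    2    1    1    0    0    0    1    3    3    0    0    1    0    0    .    .    .    .    .    .    .
  35:    2    3    0    1    1    0    0    3    3    2    1    0    1    0    0    0    0    .    .    .    .
  40:    1    3    1    1    1    1    1    1    0    0    1    
[... 567 characters left out ...]
  28   28   27   17   16   16   16
  70:    .    .    .    0    1    2    .    .   42   43   43    2   28   28   28   28   28   28   28   28   17
  75:    .    .    .    .    .    .    .    .    6    1    1    2   28   28   28   28   28   28   28   28   16
  80:    .    .    .    .    .    .    .    4    5    2    2   16   28   28   28   28   28   28   28   28   16
  85:    .    5    5    .    .    .    4    4    3    3    3   17   28   28   28   28   28   28   28   28   16
  90:    0    5    5    5    2    5    2    2   51   53   54   54   28   28   28   28   28   28   28   28    0
  95:    1    1    1    1    2    3    3   51   54   54   52   54   54    .    .   27   28   28   28   28   -0
```

Emit:
step_arm --rows '[[[-30, -15, 0, 0.05], [-70, -34, 0, 0.1], [-112, -55, 0, 0.15], [-154, -76, 0, 0.2], [-196, -96, 0, 0.25], [-238, -117, 0, 0.3], [-280, -137, 0, 0.35], [-320, -157, 0, 0.4], [-358, -176, 0, 0.43], [-387, -190, 0, 0.449]]]' --gripper -1 --newtons 60

```text
time: 1.1
position: [0.4822, 0.3265, 0.4044]
tcp_rot: [0.341, 0.94, -0.0, 0.0]
force: [-0.4, 0.8, 0.5]
width: -0.0001
grasp_force: 0.0
```

```bash
cat >> h.py <<'E'
H=np.array([.5336,.279,.03]); yaw=np.radians(50.3); ux=np.array([np.cos(yaw),np.sin(yaw),0]); uy=np.array([-ux[1],ux[0],0])
def U(p): p=np.asarray(p)-[H[0],H[1],0]; return np.stack([p@ux,p@uy,p[...,2]],-1)*1000  # mm from hinge, z abs
def pose():
    s=r.get_state(); Q=R.from_quat(s['tcp_rot']).as_matrix(); tip=np.array(s['position'])+.173*Q[:,2]
    print('t',s['time'],'tipU',U(tip).round(1),'pos',np.round(s['position'],3),'hx',np.degrees(np.arctan2(Q[1,0],Q[0,0])).round(2),'zdir',Q[:,2].round(3),'F',np.round(s['force'],1),'w',round(s['width'],4))
E
python3 -c "
from h import *
pose()"
```

```text
t 1.1 tipU [  3.5  69.8 231.4] pos [0.482 0.326 0.404] hx 140.14 zdir [ 0.    -0.001 -1.   ] F [-0.4  0.8  0.5] w -0.0001
```

Emit:
step_arm --rows '[[[-20, 35, 0, 0], [-45, 75, 10, 0], [-65, 110, 20, 0], [-70, 125, 30, 0], [-70, 125, 30, 0]]]'

```text
time: 1.6
position: [0.615, 0.3812, 0.3701]
tcp_rot: [0.339, 0.941, -0.002, -0.001]
force: [-1.7, -0.2, -0.7]
width: -0.0
grasp_force: 0.0
```

```bash
python3 -c "
from h import *
pose()
a,_=snap('top');b,_=snap('scene')
a=cv2.resize(a[90:240,130:280],(400,400),interpolation=cv2.INTER_CUBIC);b=cv2.resize(b[100:240,170:310],(400,400),interpolation=cv2.INTER_CUBIC)
save(np.hstack([a,b]),'pics/c2.png')"
```

```text
t 1.6 tipU [129.6   2.8 197.1] pos [0.615 0.381 0.37 ] hx 140.33 zdir [-0.004 -0.004 -1.   ] F [-1.7 -0.2 -0.7] w -0.0
```

View pics/c2.png

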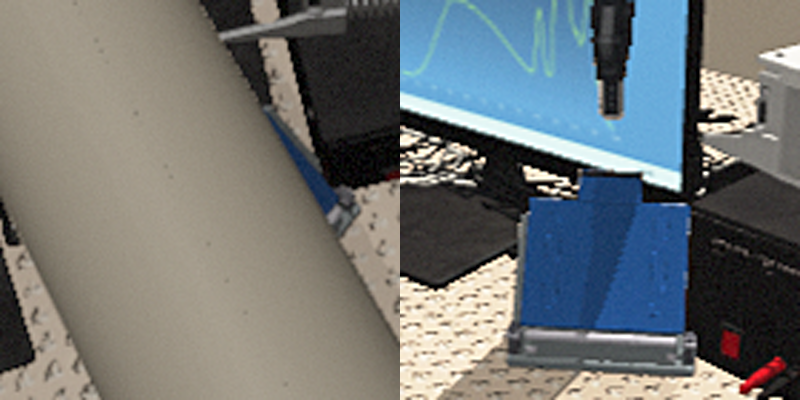

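The top view is blocked by the arm. The scene view shows the shut tips at about (610,115), above and behind the tab at (610,175). I'm going down behind the tab.

Emit:
step_arm --rows '[[[-2, 0, 20, 0], [-3, 0, 45, 0], [-3, 0, 64, 0], [-3, 0, 64, 0], [-3, -15, 64, 0], [-3, -30, 64, 0], [-3, -45, 62, 0], [-3, -60, 60, 0], [-3, -75, 56, 0], [-3, -90, 54, 0]]]'

```text
time: 2.7
position: [0.5583, 0.3096, 0.3242]
tcp_rot: [0.339, 0.941, 0.002, 0.001]
force: [0.7, 1.0, 1.8]
width: 0.0001
grasp_force: 0.8
```

Emit:
step_arm --rows '[[[0, -15, -2, 0], [0, -30, -4, 0], [0, -45, -4, 0], [0, -60, -4, 0], [0, -70, -4, 0], [0, -80, -4, 0], [0, -90, -2, 0], [0, -90, -2, 0]]]'

```text
time: 3.5
position: [0.5008, 0.2392, 0.3228]
tcp_rot: [0.339, 0.941, -0.0, -0.0]
force: [-1.3, -0.3, 1.0]
width: 0.0002
grasp_force: 0.0
```

```bash
python3 -c "
from h import *
pose()
b,_=snap('scene')
save(cv2.resize(b[100:240,170:310],(500,500),interpolation=cv2.INTER_CUBIC),'pics/c3.png')"
```

```text
t 3.5 tipU [-5.170e+01 -1.000e-01  1.498e+02] pos [0.501 0.239 0.323] hx 140.31 zdir [-0.001 -0.    -1.   ] F [-1.3 -0.3  1. ] w 0.0002
```

View pics/c3.png

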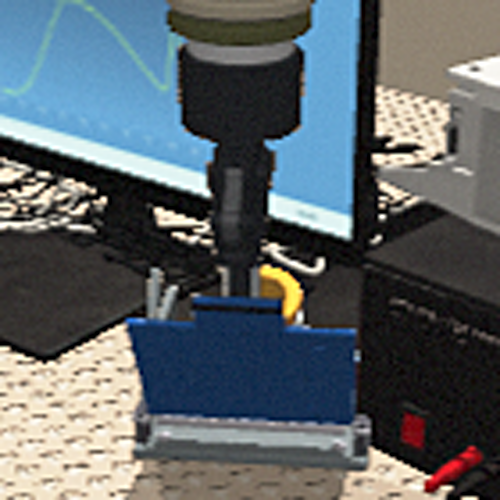

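The flap is leaning forward, with its bead at (237,305), and the yellow cup shows behind it at (290,290). I'm pulling on to the stop.

Emit:
step_arm --rows '[[[0, -6, 0, 0], [0, -11, 0, 0], [0, -15, 0, 0], [0, -18, 0, 0], [0, -20, 0, 0]]]'

```text
time: 4.05
position: [0.4887, 0.2251, 0.3229]
tcp_rot: [0.339, 0.941, 0.001, 0.0]
force: [4.8, 5.6, -1.5]
width: -0.0
grasp_force: 2.7
```

Emit:
step_arm --rows '[[[0, -3, 0, 0], [0, -6, 0, 0], [0, -8, 0, 0], [0, -8, 0, 0]]]'

```text
time: 4.45
position: [0.4855, 0.2229, 0.3253]
tcp_rot: [0.337, 0.941, 0.006, 0.004]
force: [15.8, 17.5, -4.1]
width: -0.0001
grasp_force: 9.8
```

The stop is reached (24 N). I'm backing off, then moving clear for a look.

Emit:
step_arm --rows '[[[0, 15, 0, 0], [0, 25, -30, 0], [30, 30, -70, 0], [75, 35, -90, 0], [120, 45, -100, 0], [165, 60, -100, 0], [210, 70, -100, 0], [255, 80, -100, 0], [290, 85, -100, 0], [310, 90, -100, 0]]]'

```text
time: 5.45
position: [0.2988, 0.4882, 0.4223]
tcp_rot: [0.337, 0.942, -0.0, -0.001]
force: [0.2, -0.2, -0.3]
width: -0.0
grasp_force: 0.0
```

```bash
python3 - <<'E'
from h import *
pose()
for n in("scene","top"):
    im,d=snap(n);W=world(n,d);u=U(W)
    hsv=cv2.cvtColor(im,cv2.COLOR_RGB2HSV)
    reg=(abs(u[...,0]-80)<110)&(abs(u[...,1])<60)&(d>0)
    br=reg&(hsv[...,0]>12)&(hsv[...,0]<32)&(hsv[...,1]>110)&(u[...,2]>40)
    p=u[br]; print(n,'brass',len(p),p.min(0).round(),p.max(0).round())
    bl=reg&(hsv[...,0]>100)&(hsv[...,0]<130)&(hsv[...,1]>130)&(u[...,0]<20)&(u[...,2]>30)
    q=u[bl]; 
    if len(q)>50:
        c=q.mean(0);nn=np.linalg.svd(q-c,full_matrices=0)[2][2]; print('flap',len(q),c.round(1),nn.round(3),np.degrees(np.arctan2(nn[2],nn[0])))
    # dominant plane of brass top: ransac
    best=None;rng=np.random.default_rng(0)
    for _ in range(800):
        a=p[rng.choice(len(p),3,False)];v=np.cross(a[1]-a[0],a[2]-a[0]);l=np.linalg.norm(v)
        if l<50: continue
        v/=l;v*=np.sign(v[2]); 
        if v[2]<.8: continue
        i=abs((p-a[0])@v)<1.2
        if best is None or i.sum()>best.sum(): best=i
    q=p[best]
    for _ in range(3):
        c=q.mean(0);v=np.linalg.svd(q-c,full_matrices=0)[2][2];v*=np.sign(v[2]); q=p[abs((p-c)@v)<1.2]
    print('rim plane',len(q),'c',c.round(1),'n',v.round(3),'expect',[-.423,0,.906])
    print(' ext',q.min(0).round(1),q.max(0).round(1))
    ys,xs=np.where(br);uc,vc=int(xs.mean()),int(ys.mean());print('px',uc,vc,xs.min(),xs.max(),ys.min(),ys.max())
    s=40
    cv2.imwrite(f'/tmp/{n}c.png',cv2.resize(im[vc-s:vc+s,uc-s:uc+s],(400,400),interpolation=cv2.INTER_CUBIC)[...,::-1])
cv2.imwrite('pics/c4.png',np.hstack([cv2.imread('/tmp/topc.png'),cv2.imread('/tmp/scenec.png')]))
E
```

```text
t 5.45 tipU [ 10.8 314.4 249.3] pos [0.299 0.488 0.422] hx 140.63 zdir [-0.002 -0.    -1.   ] F [ 0.2 -0.2 -0.3] w -0.0
scene brass 260 [ 67. -27.  56.] [131.  31. 107.]
flap 265 [-19.6  -0.5  55.2] [0.818 0.001 0.575] 35.068083093772046
rim plane 96 c [88.6  1.2 93.7] n [-0.458  0.007  0.889] expect [-0.423, 0, 0.906]
 ext [ 66.8 -26.3  82.7] [114.2  29.7 106.8]
px 243 182 233 253 174 192
top brass 461 [ 62. -29.  51.] [119.  29. 106.]
flap 539 [-17.4   0.5  59.8] [-0.828 -0.001 -0.56 ] -145.91482075501773
rim plane 205 c [88.8  1.1 93.4] n [-0.429 -0.012  0.903] expect [-0.423, 0, 0.906]
 ext [ 61.8 -28.6  80.2] [113.6  28.4 105.2]
px 202 160 189 216 147 174
```

View pics/c4.png

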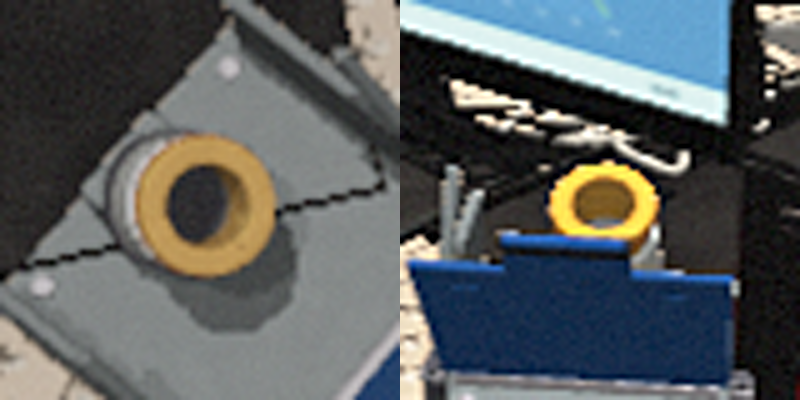

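The crops show the cup standing proud of the tube with the flap fully open (rim at (205,205) in the left crop, (605,205) in the right). The rim-top centre is at hinge-frame (88, 0.5, 93), which matches the expected 93 mm height. I'm going over rim_low.

Emit:
step_arm --rows '[[[-25, 4, 0, 0], [-65, 10, 5, 0], [-108, 17, 15, 0.004], [-150, 24, 30, 0.006], [-192, 30, 45, 0.006], [-234, 36, 60, 0.006], [-272, 42, 80, 0.006], [-300, 46, 105, 0.006], [-314, 47, 130, 0.006], [-314, 47, 143, 0.006]]]'

```text
time: 6.55
position: [0.5757, 0.3175, 0.277]
tcp_rot: [0.345, 0.939, -0.002, -0.0]
force: [-0.6, -0.6, -0.7]
width: -0.0
grasp_force: 0.0
```

Emit:
step_arm --rows '[[[0, 0, 5, 0], [0, 0, 10, 0], [0, 0, 14, 0], [0, 0, 16, 0]]]'

```text
time: 6.95
position: [0.5734, 0.3227, 0.2644]
tcp_rot: [0.341, 0.94, 0.001, 0.0]
force: [0.1, -0.3, 0.3]
width: 0.0
grasp_force: 0.0
```

```bash
python3 -c "
from h import *
pose()"
```

```text
t 6.95 tipU [59.3 -2.8 91.4] pos [0.573 0.323 0.264] hx 140.11 zdir [ 0.001  0.001 -1.   ] F [ 0.1 -0.3  0.3] w 0.0
```

Emit:
step_arm --rows '[[[3, 0, 2, 0], [3, 0, 4, 0], [3, 0, 6, 0], [3, 0, 8, 0], [3, 0, 9, 0]]]'

```text
time: 7.45
position: [0.5718, 0.3237, 0.2549]
tcp_rot: [0.342, 0.94, 0.0, 0.0]
force: [-1.3, -0.9, 5.1]
width: 0.0003
grasp_force: 1.8
```

Emit:
step_arm --rows '[[[0, 0, 1.5, 0], [0, 0, 3, 0], [0, 0, 3, 0]]]'

```text
time: 7.75
position: [0.5719, 0.3238, 0.2522]
tcp_rot: [0.342, 0.94, 0.001, 0.0]
force: [0.6, 0.1, 3.5]
width: 0.0002
grasp_force: 1.1
```

Emit:
step_arm --rows '[[[0, 0, -20, 0], [0, 5, -35, 0], [0, 25, -35, 0], [0, 42, -35, 0], [0, 42, -30, 0], [0, 42, -27, 0], [0, 42, -25, 0], [0, 42, -24, 0], [0, 42, -23, 0]]]'

```text
time: 8.65
position: [0.5985, 0.3551, 0.2747]
tcp_rot: [0.342, 0.94, -0.0, -0.0]
force: [-1.8, -1.5, 3.0]
width: 0.0001
grasp_force: 1.8
```

```bash
python3 -c "
from h import *
pose()"
```

```text
t 8.65 tipU [ 99.9  -1.3 101.7] pos [0.598 0.355 0.275] hx 139.98 zdir [-0.    -0.001 -1.   ] F [-1.8 -1.5  3. ] w 0.0001
```

Emit:
step_arm --rows '[[[1, 0, 1, 0], [1, 0, 2, 0], [1, 0, 3, 0], [1, 0, 4, 0], [1, 0, 4, 0]]]'

```text
time: 9.15
position: [0.5986, 0.3563, 0.2718]
tcp_rot: [0.342, 0.94, 0.001, 0.001]
force: [1.3, -2.0, 4.1]
width: -0.0002
grasp_force: 1.6
```

Emit:
step_arm --rows '[[[0, 0, -10, 0], [0, 0, -20, 0], [0, -20, -20, 0], [0, -40, -10, 0], [0, -40, 5, 0], [0, -40, 13, 0], [0, -40, 17, 0], [0, -40, 19, 0], [0, -40, 20, 0]]]'

```text
time: 10.05
position: [0.5722, 0.3266, 0.2508]
tcp_rot: [0.341, 0.94, 0.0, -0.0]
force: [-2.4, 0.6, 2.8]
width: -0.0003
grasp_force: 1.6
```

```bash
python3 -c "
from h import *
pose()"
```

```text
t 10.05 tipU [61.3  0.8 77.8] pos [0.572 0.327 0.251] hx 140.06 zdir [-0.  0. -1.] F [-2.4  0.6  2.8] w -0.0003
```

Emit:
step_arm --rows '[[[0, 0, 1, 0], [0, 0, 2, 0], [0, 0, 3, 0], [0, 0, 3, 0]]]'

```text
time: 10.45
position: [0.5723, 0.326, 0.2481]
tcp_rot: [0.342, 0.94, 0.0, 0.0]
force: [-0.2, 0.4, 2.1]
width: -0.0001
grasp_force: 1.1
```

Emit:
step_arm --rows '[[[0, 0, -15, 0], [0, 10, -33, 0], [0, 30, -33, 0], [0, 42, -29, 0], [0, 42, -25, 0], [0, 42, -23, 0], [0, 42, -21, 0], [0, 42, -20, 0], [0, 42, -19, 0], [0, 42, -19, 0]]]'

```text
time: 11.45
position: [0.5994, 0.3574, 0.2683]
tcp_rot: [0.342, 0.94, 0.001, 0.001]
force: [0.0, 0.2, 4.3]
width: 0.0002
grasp_force: 1.5
```

```bash
python3 -c "
from h import *
pose()"
```

```text
t 11.45 tipU [102.7  -0.7  95.3] pos [0.599 0.357 0.268] hx 139.99 zdir [ 0.002  0.001 -1.   ] F [0.  0.2 4.3] w 0.0002
```

Emit:
step_arm --rows '[[[0, 0, -10, 0], [0, -12, -15, 0], [0, -32, -10, 0], [0, -42, 5, 0], [0, -42, 15, 0], [0, -42, 19, 0], [0, -42, 21, 0], [0, -42, 22, 0], [0, -42, 23, 0], [0, -42, 24, 0]]]'

```text
time: 12.45
position: [0.5724, 0.3263, 0.2436]
tcp_rot: [0.342, 0.94, 0.001, 0.0]
force: [-2.6, -0.4, 7.2]
width: -0.0003
grasp_force: 3.9
```

```bash
python3 -c "
from h import *
pose()"
```

```text
t 12.45 tipU [61.4  0.3 70.6] pos [0.572 0.326 0.244] hx 140.04 zdir [ 0.001  0.001 -1.   ] F [-2.6 -0.4  7.2] w -0.0003
```

Emit:
step_arm --rows '[[[0, 0, -15, 0], [0, 10, -36, 0], [0, 30, -36, 0], [0, 41, -32, 0], [0, 41, -27, 0], [0, 41, -25, 0], [0, 41, -23, 0], [0, 41, -22, 0], [0, 41, -21, 0], [0, 41, -21, 0]]]'

```text
time: 13.45
position: [0.5986, 0.3572, 0.2654]
tcp_rot: [0.342, 0.94, 0.001, 0.001]
force: [0.2, 0.7, 4.5]
width: 0.0002
grasp_force: 1.8
```

Emit:
step_arm --rows '[[[0, 0, 1, 0], [0, 0, 2, 0], [0, 0, 2, 0]]]'

```text
time: 13.75
position: [0.5989, 0.3572, 0.2639]
tcp_rot: [0.342, 0.94, 0.002, 0.001]
force: [0.4, 1.1, 5.6]
width: 0.0001
grasp_force: 2.4
```

```bash
python3 -c "
from h import *
pose()"
```

```text
t 13.75 tipU [102.5  -0.4  90.9] pos [0.599 0.357 0.264] hx 140.01 zdir [ 0.003  0.002 -1.   ] F [0.4 1.1 5.6] w 0.0001
```

Emit:
step_arm --rows '[[[0, 0, -10, 0], [0, -12, -15, 0], [0, -32, -10, 0], [0, -42, 5, 0], [0, -42, 14, 0], [0, -42, 18, 0], [0, -42, 20, 0], [0, -42, 22, 0], [0, -42, 23, 0], [0, -42, 23, 0]]]'

```text
time: 14.75
position: [0.5717, 0.3252, 0.2393]
tcp_rot: [0.342, 0.94, 0.0, 0.0]
force: [-3.0, -1.3, 4.2]
width: 0.0002
grasp_force: 2.6
```

Emit:
step_arm --rows '[[[0, 0, 1, 0], [0, 0, 2, 0], [0, 0, 2, 0]]]'

```text
time: 15.05
position: [0.5718, 0.3252, 0.2386]
tcp_rot: [0.342, 0.94, 0.001, 0.0]
force: [-5.8, -4.1, 12.6]
width: 0.0
grasp_force: 7.4
```

```bash
python3 -c "
from h import *
pose()"
```

```text
t 15.05 tipU [60.1  0.1 65.6] pos [0.572 0.325 0.239] hx 140.02 zdir [ 0.001  0.001 -1.   ] F [-5.8 -4.1 12.6] w 0.0
```

The low side now meets resistance, and the tip may have drifted to the rim's outer edge. I'll retreat and measure.

Emit:
step_arm --rows '[[[0, 0, -20, 0], [0, 0, -60, 0], [15, 0, -100, 0], [50, -10, -130, 0], [95, -15, -150, 0], [140, -25, -160, 0], [185, -30, -170, 0], [230, -35, -175, 0], [270, -45, -175, 0], [290, -47, -175, 0]]]'

```text
time: 16.05
position: [0.3148, 0.4779, 0.4124]
tcp_rot: [0.339, 0.941, 0.001, -0.001]
force: [0.3, 0.3, 0.1]
width: 0.0002
grasp_force: 0.0
```

```bash
cat > rim.py <<'E'
from h import *
pose()
for n in("top","scene"):
    im,d=snap(n);W=world(n,d);u=U(W)
    for _ in range(4): d2=snap(n)[1]; u=u+0; d=d+d2
    d=d/5; u=U(world(n,d))
    hsv=cv2.cvtColor(im,cv2.COLOR_RGB2HSV)
    br=(abs(u[...,0]-90)<50)&(abs(u[...,1])<45)&(d>0)&(hsv[...,0]>12)&(hsv[...,0]<32)&(hsv[...,1]>110)&(u[...,2]>55)
    p=u[br];rng=np.random.default_rng(0);best=None
    for _ in range(1500):
        a=p[rng.choice(len(p),3,False)];v=np.cross(a[1]-a[0],a[2]-a[0]);l=np.linalg.norm(v)
        if l<100: continue
        v/=l;v*=np.sign(v[2])
        if v[2]<.8: continue
        i=abs((p-a[0])@v)<1
        if best is None or i.sum()>best.sum(): best=i
    q=p[best]
    for _ in range(3):
        c=q.mean(0);v=np.linalg.svd(q-c,full_matrices=0)[2][2];v*=np.sign(v[2]); q=p[abs((p-c)@v)<1.2]
    print(n,len(q),'c',c.round(1),'n',v.round(3),'pitch',np.degrees(np.arctan2(-v[0],v[2])).round(1),'roll',np.degrees(v[1]).round(1),'ext',q.min(0).round(1),q.max(0).round(1))
    print('  plane z at (93.1,0.5):',(c[2]-((93.1-c[0])*v[0]+(.5-c[1])*v[1])/v[2]).round(1),'home 82.7')
    ys,xs=np.where(br);uc,vc=int(xs.mean()),int(ys.mean());s=35
    cv2.imwrite(f'/tmp/{n}c.png',cv2.resize(im[vc-s:vc+s,uc-s:uc+s],(400,400),interpolation=cv2.INTER_CUBIC)[...,::-1])
import sys
cv2.imwrite(sys.argv[1],np.hstack([cv2.imread('/tmp/topc.png'),cv2.imread('/tmp/scenec.png')]))
E
python3 rim.py pics/c5.png
```

```text
t 16.05 tipU [ 13.5 295.9 239.4] pos [0.315 0.478 0.412] hx 140.36 zdir [-0.001  0.002 -1.   ] F [0.3 0.3 0.1] w 0.0002
top 305 c [92.6 -0.3 82.7] n [-0.431 -0.005  0.902] pitch 25.6 roll -0.3 ext [ 67.3 -28.7  70.4] [118.2  27.7  95. ]
  plane z at (93.1,0.5): 83.0 home 82.7
scene 116 c [98.9  1.2 86.1] n [-0.445 -0.006  0.895] pitch 26.5 roll -0.3 ext [ 74.7 -26.4  73.4] [117.5  30.3  95.7]
  plane z at (93.1,0.5): 83.2 home 82.7
```

View pics/c5.png

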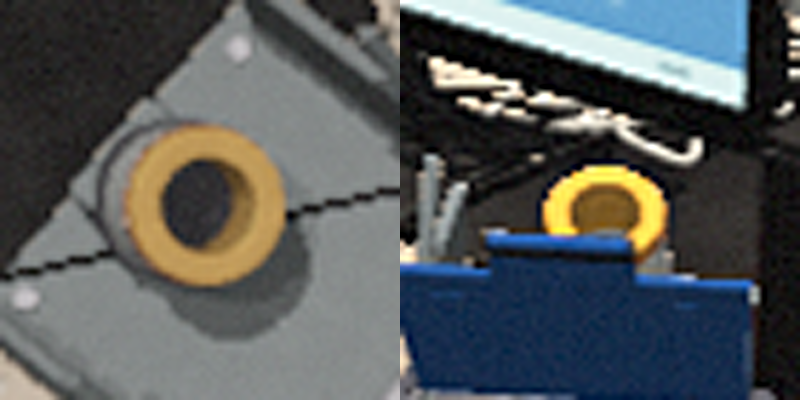

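Both views show the rim nearly flush: its plane is within about 0.5 mm of home and its tilt within about 1°. I'm pressing high, then low, firmly against the stop to make sure.

Emit:
step_arm --rows '[[[-25, 8, 0, 0], [-65, 20, 5, 0], [-105, 32, 15, 0], [-145, 44, 30, 0], [-185, 56, 45, 0], [-222, 68, 65, 0], [-255, 78, 85, 0], [-280, 86, 110, 0], [-295, 90, 128, 0], [-295, 90, 138, 0]]]'

```text
time: 17.55
position: [0.6051, 0.3514, 0.271]
tcp_rot: [0.344, 0.939, -0.002, -0.0]
force: [0.2, -1.0, -0.6]
width: -0.0003
grasp_force: 0.0
```

Emit:
step_arm --rows '[[[0, 0, 4, 0], [0, 0, 7, 0], [0, 0, 9, 0], [0, 0, 11, 0], [0, 0, 12, 0], [0, 0, 13, 0], [0, 0, 13, 0]]]'

```text
time: 18.25
position: [0.6027, 0.356, 0.2637]
tcp_rot: [0.341, 0.94, 0.002, 0.001]
force: [-2.6, -0.3, 10.7]
width: 0.0002
grasp_force: 5.1
```

```bash
python3 -c "
from h import *
pose()"
```

```text
t 18.25 tipU [104.1  -4.   90.7] pos [0.603 0.356 0.264] hx 140.1 zdir [ 0.002  0.003 -1.   ] F [-2.6 -0.3 10.7] w 0.0002
```

Emit:
step_arm --rows '[[[2, 0, 1, 0], [3, 0, 2, 0], [3, 0, 3, 0], [3, 0, 3, 0]]]'

```text
time: 18.65
position: [0.6021, 0.3564, 0.2631]
tcp_rot: [0.342, 0.94, 0.003, 0.003]
force: [-3.7, -5.3, 21.1]
width: 0.0001
grasp_force: 10.5
```

Emit:
step_arm --rows '[[[0, 0, -10, 0], [0, -10, -15, 0], [0, -28, -10, 0], [0, -37, 3, 0], [0, -37, 11, 0], [0, -37, 14, 0], [0, -37, 16, 0], [0, -37, 18, 0], [0, -37, 19, 0], [0, -37, 19, 0]]]'

```text
time: 19.65
position: [0.5767, 0.3275, 0.2433]
tcp_rot: [0.342, 0.94, -0.0, -0.0]
force: [-18.9, -12.3, 36.5]
width: 0.0001
grasp_force: 20.9
```

```bash
python3 -c "
from h import *
pose()"
```

```text
t 19.65 tipU [64.8 -2.  70.3] pos [0.577 0.328 0.243] hx 140.0 zdir [-0.001  0.    -1.   ] F [-18.9 -12.3  36.5] w 0.0001
```

Emit:
step_arm --rows '[[[0, 0, -20, 0], [0, 0, -60, 0], [15, 0, -100, 0], [50, -10, -130, 0], [95, -15, -150, 0], [140, -25, -160, 0], [185, -30, -170, 0], [230, -35, -170, 0], [270, -45, -170, 0], [290, -50, -170, 0]]]'

```text
time: 20.65
position: [0.3179, 0.4791, 0.4088]
tcp_rot: [0.339, 0.941, 0.0, -0.001]
force: [0.9, 1.0, 0.3]
width: 0.0005
grasp_force: 0.0
```

```bash
python3 rim.py pics/c6.png
```

```text
t 20.65 tipU [ 16.2 294.2 235.8] pos [0.318 0.479 0.409] hx 140.39 zdir [-0.002  0.001 -1.   ] F [0.9 1.  0.3] w 0.0005
top 304 c [92.6  0.3 82.8] n [-0.434 -0.001  0.901] pitch 25.7 roll -0.1 ext [ 67.3 -28.5  70.7] [118.2  29.   94.3]
  plane z at (93.1,0.5): 83.0 home 82.7
scene 118 c [99.2  1.  86.2] n [-0.43  -0.009  0.903] pitch 25.5 roll -0.5 ext [ 73.7 -26.3  74. ] [118.9  30.5  95.1]
  plane z at (93.1,0.5): 83.3 home 82.7
```

The cup is home and square: hard stops felt on both sides, plane within about 0.5 mm, tilt under 1°. I'm moving in front of the flap.

Emit:
step_arm --rows '[[[-20, -12, 0, 0], [-55, -30, 0, 0], [-92, -50, 0, 0], [-130, -70, 0, 0], [-168, -90, 0, 0], [-206, -110, 0, 0], [-242, -130, 0, 0], [-272, -147, 0, 0], [-290, -156, 5, 0], [-294, -156, 20, 0]]]'

```text
time: 22.15
position: [0.4493, 0.1641, 0.3901]
tcp_rot: [0.345, 0.939, 0.001, 0.001]
force: [0.0, -0.3, -1.0]
width: -0.0002
grasp_force: 0.0
```

Emit:
step_arm --rows '[[[0, 0, 20, 0], [0, 0, 45, 0], [0, 0, 70, 0], [0, 0, 85, 0], [0, 0, 85, 0]]]'

```text
time: 22.65
position: [0.447, 0.1672, 0.3018]
tcp_rot: [0.342, 0.94, -0.002, -0.001]
force: [-0.1, -0.8, 0.5]
width: 0.0004
grasp_force: 0.0
```

```bash
python3 -c "
from h import *
pose()
b,_=snap('scene')
save(cv2.resize(b[100:240,170:310],(500,500),interpolation=cv2.INTER_CUBIC),'pics/c7.png')"
```

```text
t 22.65 tipU [-142.    -4.6  128.8] pos [0.447 0.167 0.302] hx 139.97 zdir [-0.003 -0.002 -1.   ] F [-0.1 -0.8  0.5] w 0.0004
```

View pics/c7.png

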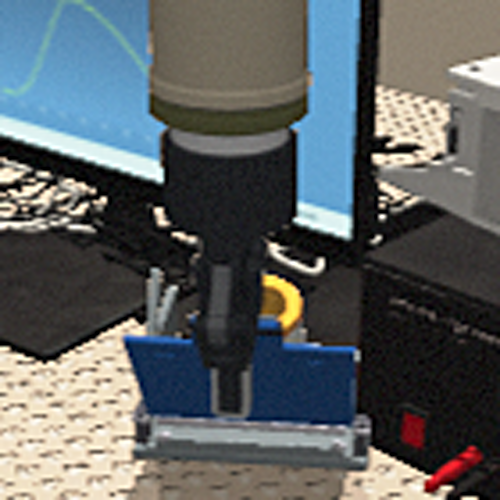

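The shut fingers, at (232,390), are in front of the open flap. I'm pushing back.

Emit:
step_arm --rows '[[[2, 12, 0, 0], [4, 28, 0, 0], [4, 42, 0, 0], [4, 56, -2, 0], [4, 70, -4, 0], [4, 84, -6, 0], [4, 98, -8, 0], [4, 112, -8, 0], [4, 126, -8, 0], [4, 138, -8, 0]]]'

```text
time: 23.7
position: [0.5362, 0.2801, 0.3202]
tcp_rot: [0.341, 0.94, 0.008, 0.005]
force: [0.8, 2.1, 17.7]
width: -0.0
grasp_force: 7.1
```

Emit:
step_arm --rows '[[[0, 12, 0, 0], [0, 24, 0, 0], [0, 36, 2, 0], [0, 46, 4, 0], [0, 55, 6, 0], [0, 62, 8, 0], [0, 68, 8, 0], [0, 72, 8, 0]]]'

```text
time: 24.5
position: [0.5798, 0.3318, 0.3036]
tcp_rot: [0.342, 0.94, -0.0, -0.0]
force: [-0.1, -0.4, 0.1]
width: 0.0004
grasp_force: 0.3
```

```bash
python3 -c "
from h import *
pose()"
```

```text
t 24.5 tipU [ 70.1  -1.8 130.6] pos [0.58  0.332 0.304] hx 140.03 zdir [-0. -0. -1.] F [-0.1 -0.4  0.1] w 0.0004
```

Emit:
step_arm --rows '[[[0, 3, 0, 0], [0, 6, 0, 0], [0, 9, 0, 0], [0, 9, 0, 0]]]'

```text
time: 24.9
position: [0.5838, 0.3356, 0.3034]
tcp_rot: [0.343, 0.939, -0.004, -0.003]
force: [-17.9, -12.6, 11.0]
width: 0.0002
grasp_force: 11.7
```

```bash
python3 -c "
from h import *
pose()
b,_=snap('scene')
save(cv2.resize(b[100:240,170:310],(500,500),interpolation=cv2.INTER_CUBIC),'pics/c8.png')"
```

```text
t 24.9 tipU [ 74.   -2.1 130.4] pos [0.584 0.336 0.303] hx 139.91 zdir [-0.008 -0.006 -1.   ] F [-17.9 -12.6  11. ] w 0.0002
```

View pics/c8.png

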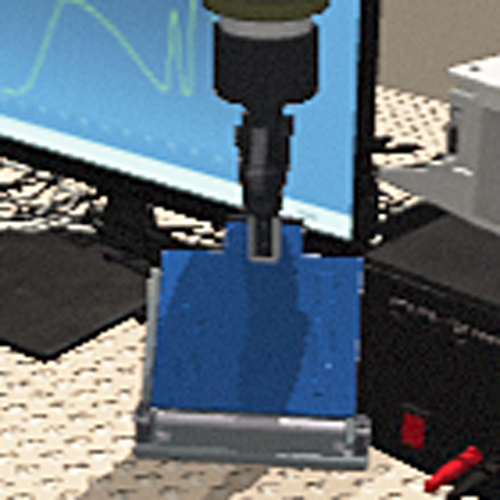

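The flap is up against its stop, with the fingers on the tab at (262,250). I'm backing away and verifying.

Emit:
step_arm --rows '[[[0, -12, 0, 0], [0, -30, -10, 0], [0, -60, -30, 0], [20, -70, -60, 0], [60, -75, -90, 0], [105, -75, -100, 0], [150, -75, -100, 0], [195, -75, -100, 0], [240, -75, -100, 0], [270, -75, -100, 0]]]'

```text
time: 25.95
position: [0.3269, 0.4565, 0.4043]
tcp_rot: [0.34, 0.94, 0.001, -0.001]
force: [-0.2, 0.2, -0.1]
width: 0.0002
grasp_force: 0.0
```

```bash
python3 - <<'E'
from h import *
pose()
for n in("scene","top"):
    im,d=snap(n);u=U(world(n,d));hsv=cv2.cvtColor(im,cv2.COLOR_RGB2HSV)
    bl=(abs(u[...,0]-50)<70)&(abs(u[...,1])<70)&(d>0)&(hsv[...,0]>100)&(hsv[...,0]<130)&(hsv[...,1]>150)&(u[...,2]>35)
    bl=cv2.erode(bl.astype(np.uint8),np.ones((3,3)))>0
    q=u[bl];c=q.mean(0)
    for _ in range(3):
        v=np.linalg.svd(q-c,full_matrices=0)[2][2];v*=np.sign(v[2]);q=q[abs((q-c)@v)<4];c=q.mean(0)
    l=np.degrees(np.arctan2(v[2],-v[0]));print(n,len(q),'lean',l.round(1),'joint',np.radians(40-l).round(3),'zmax',q[:,2].max())
im,_=load('top');save(im,'pics/end.png')
E
```

```text
t 25.95 tipU [  4.8 272.7 231.3] pos [0.327 0.457 0.404] hx 140.22 zdir [-0.001  0.002 -1.   ] F [-0.2  0.2 -0.1] w 0.0002
scene 2101 lean 40.0 joint 0.001 zmax 149.16129133680252
top 2501 lean 39.7 joint 0.004 zmax 151.3355962241884
```

View pics/end.png

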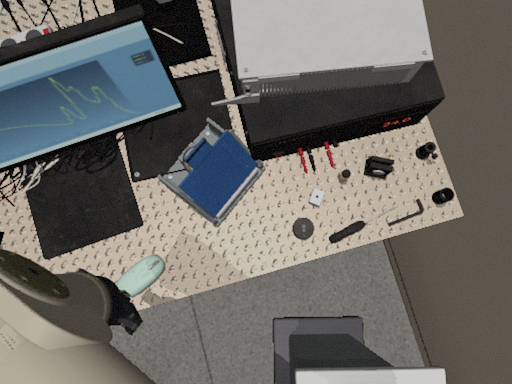

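The flap is closed at (215,170) with the joint at about 0. The loose items at (345,176), (303,229) and (316,197) have not moved, and the arm is clear.

```bash
python3 -c "
from bench import r
print(r.job_done())"
```

```text
the job is handed in; nothing more can be done
None
```

The flap was opened to its stop, the cup tapped home (about 0.5 mm and 1° by camera, hard stops felt on the low and high sides), and the flap pushed closed (joint about 0); the loose items were left alone and the job is handed in, with no verdict returned.

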